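# Chuck a turned part in the leaning inspection fixture and slide it under the optical head

## Robot

A 6-joint arm with a two-finger parallel gripper is mounted at the origin on the work surface. World frame = base frame: x ahead of the robot, y to its left, z up, the work surface at z = 0. Lengths are in m, angles in rad, forces in N, time in s.
With the tool pointing down it reaches from about 0.325 to 0.9 m from the base axis. Payload 6.1 kg.
Tool frame: the origin (TCP) lies on the centre line of the jaws, within the pads' length; the fingertips stand 14 mm ahead of it and the grasp point (between the pads) lies 5 mm behind it (env.tip_extent is the distance from the TCP to the fingertips, in m); z points along the fingers, y is the line along which they close (so a half turn about z gives the same grasp; the last joint's range is limited). The gripper opens to 85 mm and grips with 20 to 120 N. Pads are 22 mm wide; open, the fingers measure 114 mm over their backs; the gripper's body (76 mm by 85 mm) begins 54 mm behind the grasp point. The pads swing forward as they close: fully open they stand 13 mm farther back than shut.
Start: joints at [1.147, 0.22, 1.526, -0, 1.395, -0.126], TCP at [0.183, 0.597, 0.245] pointing down, gripper open.
Joint ranges: [-2.98, 2.98], [-0.91, 2.08], [0.09, 2.57], [-1.24, 4.39], [0.2, 2.65], [-2.68, 2.68]. Speed limits (rad/s): [2.57, 2.57, 3.01, 3.14, 3.14, 3.14].

## Interface

Orientations are given as a rotation vector (axis times angle).
In Python, from plant import monitor, vision, workorder, env gives the robot as it stands. The module is installed in compiled form; this text tells all that it offers.
- The arm moves only by the shell command python3 -m crank 'ROWS' [OPENING] [FORCE]. ROWS is JSON, a list of rows, each a list of 2 entries, a list of its own where there are three numbers: the shift along the tool's x, y, z each as a share of 20 mm, from -1 to 1, then the turn, a rotation vector about the tool's x, y, z each as a share of 0.12 rad, from -1 to 1. A call has 1 to 20 rows; each row shifts and turns the commanded pose from where the row before left it, along the tool's axes as they then stand; what a row does not reach is not made up. A row lasts 1/10 s, in which the tool goes at most 50 mm and 8.59 degrees, less where a joint would pass 70% of its speed; a pose out of reach is approached as far as the arm can. A call with a number of a shift or a turn outside -1 to 1 is refused whole. A call with a gripper value outside its range is refused whole. OPENING is the opening, from 0 (shut) to 1 (fully open), set as the call begins (- or left out, the last holds). The fingers move at their own pace and stop on an object; FORCE is the grip in N (left out, the last holds). Time passes only in rows, so rows that do not move let the fingers close. It gives the time, the measured TCP pose, the force, the opening and the grip force at its end, in the units of the state.
- monitor.sense(): the state, without advancing time (a new reading comes with each control period).
- vision.get_image(name): name is "scene" or "side" or "wrist"; returns (picture, depth): 480x640x3 uint8, red, green, blue; 480x640 float32, m along the optical axis (not along the pixel's ray), 0 where there is no reading.
- vision.camera_model(name): a dict with "fx", "fy", "cx", "cy" (pixels), "D" ([k1, k2, p1, p2, k3] as OpenCV has them; the pictures are not rectified), "R" (3x3) and "t" (3): a world point X has camera coordinates R X + t. Camera axes: x right, y down, z forward; pixel columns grow to the right and rows downward; lengths in m; the calibration is good to about 2 mm. A picture is of the moment at which its call begins: read the wrist's pose just before it. camera_model takes no time and is no camera call; for the wrist camera it gives the pose at the moment of the call.
- workorder.job_done(): hands the job in; it is judged then, once.
The state is a dict: "time_s": time; "qpos": joint angles; "qvel": joint speeds; "joint_efforts": joint torques, N m; "eef_pos": TCP position; "ee_rot": TCP orientation; "force": force on the tool from outside, world axes, zero at the start; "wrist_torque": the same for the moment, N m; "width": finger opening in m; "grip_force": force on a finger pad.
Only numpy, scipy, OpenCV 4.12 (cv2) and the standard library are available. Lean on these libraries where they do the work, as an engineer would, in place of code of your own. Each camera call takes 0.05 s, during which the arm holds its last target. There are 200 camera calls.

## Task

Take the stepped steel part (the one whose thick head sits on a thinner shank) out of the parts tray and stand it, head outwards, on the face of the leaning three-jaw chuck, between the open jaws. Then turn the chuck's sleeve clockwise until the jaws grip the part firmly, and finally slide the carriage along its rail to the stop under the optical head, fully home. Leave the other parts and the tools on the bench where they are.

Things in the scene. Friction and masses are not known exactly. Their poses are not given: they have to be found in the camera images.
- part: Loose round stepped steel part, about 130 g: shank 28 mm in diameter, 22 mm long; above it a head 33 mm in diameter, 14 mm long; 36 mm in all. Origin at the centre of the shank's flat foot, z up its axis to the head. Starts upright in a tray pocket, foot 17 mm above the bench (8 mm below the tray's top).
- part_top (a point): Centre of the top of the part's head, 36 mm up the part's axis from its foot.
- tray: Fixed grey tray 190 x 130 mm (its x, y), 25 mm high, origin at the centre of its underside. Six round pockets 35 mm wide, 8 mm deep at x = -60, 0, 60 and y = -30, 30 mm. The stepped part and two other steel parts stand in three of them, never next to one another along x or y (85 mm apart diagonally, or 120 mm).
- bush: Loose plain steel bush in the tray, 31 mm in diameter, 46 mm tall, one thickness all the way. Origin at the centre of its underside. Not to be moved.
- disc: Loose low steel flange in the tray, 44 mm wide on top and only 22 mm tall. Origin at the centre of its underside. Not to be moved.
- chuck_face (a point): Three-jaw chuck on the carriage; its axis leans 25 degrees from vertical, towards the robot. Origin: centre of its flat steel face (56 mm in diameter) on which the part's foot is to stand, 125 mm above the bench; z points out along the leaning axis, the carriage slides home along -y (level). A part let go on the face stays standing or slides a few mm against the jaws.
- sleeve (a joint): Angle (rad) of the sleeve round the chuck: 0 = open (starts at 0 to 0.2), grows as it is turned clockwise, seen looking down on the face; stops at 1.6. Needs 0.3 to 0.5 N m, stays where it is left. Each rad moves all jaws 5 mm in; they meet the shank at 1.0 rad, then their springs (5 N/mm each) press on it; from 1.4 rad the grip is firm; going to the stop does no harm.
- sleeve_mid (a point): Centre of the turning sleeve on the chuck's axis, 17 mm below the face: a ribbed steel ring 58 mm in diameter and 26 mm high (from 4 to 30 mm below the face). Below it is a narrower body 44 mm in diameter.
- jaw_a: Jaw at 0 degrees (on the chuck's +x, the high side), a dark steel block 10 mm long, 14 mm wide, standing 1 to 18 mm above the chuck's face; open, its inner face is 18 to 19 mm from the chuck's axis, its outer end 29 mm. It slides towards the axis. The origin lies near the axis, not on the jaw.
- jaw_b: Jaw at 120 degrees, the same.
- jaw_c: Jaw at 240 degrees, the same.
- carriage (a joint): Position of the carriage on its rail, m: starts between 0 and 0.015, grows along the chuck's -y, 0.14 = fully home against the stop under the optical head. Friction 3 N; stays where it is left.
- handle_top (a point): Centre of the top of the carriage's upright black push post, 18 mm in diameter and 44 mm tall, top 68 mm above the bench, standing on a flat plate 24 mm above the bench. It travels with the carriage and stands 100 mm from the chuck on the side away from the optical head (along the chuck's +y).
- fixture: Fixed aluminium rail carrying the carriage, yaw within 0.25 rad. Origin at bench height, x away from the robot; the carriage goes home along -y. Chuck face centre: x = -20 mm, y = 80 mm - carriage. Over the home end (y = -60 mm) hangs the optical head: a white barrel 44 mm wide on the homed chuck's axis, lens end 85 mm from its face; head and arm reach 280 mm up, on a column at x = 110 mm.
- screwdriver: Loose screwdriver on the bench; leave it.
- caliper: Loose steel caliper on the bench; leave it.
- meter: Loose blue hand-held meter, 130 x 62 x 26 mm; leave it.
- gauge_block: Loose small steel gauge block, 35 x 9 x 30 mm; leave it.
- jar: Loose small amber jar, 48 mm wide, 60 mm tall; leave it.
Things that resemble listed ones, but are neither listed nor needed, are in the scene too. What is shaped like the part but pink is not meant.

How it is judged:
By the outcome, as a careful person would: the job done as asked, in the order asked, and still so for the second after the job is handed in, with the robot touching nothing.
It also fails if it takes over 64 s, if anything falls off the work surface, if the arm or the gripper's body presses on something with over 40 N, if the wrist force passes 120 N, or if a joint passes its speed limit or range.

## Working session

There is one attempt and no reset: what is moved stays moved. The work goes in short steps, Python scripts to look and compute and a shell command to move; the robot and the scene stay as the last step left them, time stands still between calls to the robot, and variables do not carry over. Pictures are saved under pics/ and viewed, at most 10 in all, crops included, and the job is handed in when it is done.

```bash
mkdir -p pics
python3 - <<'E'
from plant import monitor, vision, env
import cv2,numpy as np
for n in ["scene","side"]:
    im,d=vision.get_image(n); cv2.imwrite(f"pics/{n}0.png",im[:,:,::-1]); np.save(f"pics/{n}0.npy",d)
    m=vision.camera_model(n); print(n,{k:np.round(np.array(v),3).tolist() for k,v in m.items()})
s=monitor.sense(); print(s, env.tip_extent)
E
```

```text
scene {'fx': 584.628, 'fy': 584.628, 'cx': 319.319, 'cy': 239.051, 'D': [0.067, 0.0, 0.0, 0.0, 0.0], 'R': [[-0.837, 0.547, 0.008], [0.435, 0.674, -0.597], [-0.332, -0.496, -0.802]], 't': [0.482, -0.159, 1.449]}
side {'fx': 570.196, 'fy': 570.196, 'cx': 312.557, 'cy': 244.538, 'D': [0.034, 0.0, 0.0, 0.0, 0.0], 'R': [[0.767, -0.642, 0.013], [-0.468, -0.572, -0.674], [0.44, 0.51, -0.739]], 't': [-0.443, 0.309, 1.147]}
{'time_s': 0.1, 'qpos': array([ 1.14690303e+00,  2.21143987e-01,  1.52754256e+00,  2.40360293e-05,
        1.39470133e+00, -1.26134195e-01]), 'qvel': array([ 2.71977892e-04, -1.40872430e-03, -8.98640392e-05,  9.06480511e-04,
       -8.52371328e-04,  2.33336620e-03]), 'joint_efforts': array([ 1.46149941e-03, -4.98247361e+01, -3.90547013e+01, -1.92745301e-04,
        5.66865885e-03,  2.48912664e-05]), 'eef_pos': array([0.1831547 , 0.5969967 , 0.24428637]), 'ee_rot': array([-4.65923683e-01, -3.10633325e+00,  2.70342979e-03]), 'force': array([ 0.48171427, -0.12259691, -0.49388761]), 'wrist_torque': array([ 0.01238725, -0.0130979 , -0.01977948]), 'grip_force': 0.0, 'width': 0.08587120802477193} 0.014
```

View pics/scene0.png

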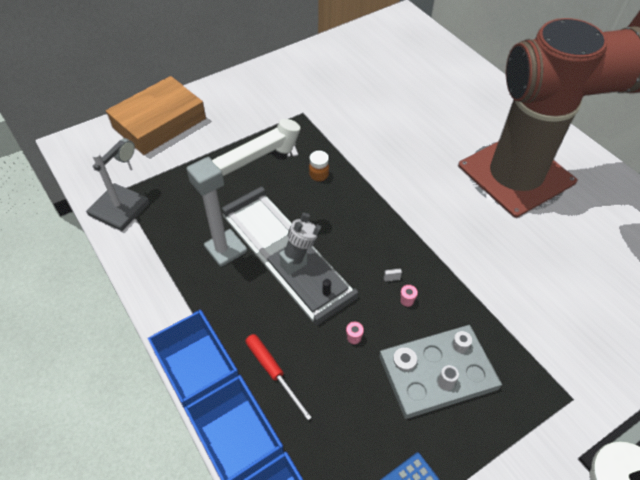

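View pics/side0.png

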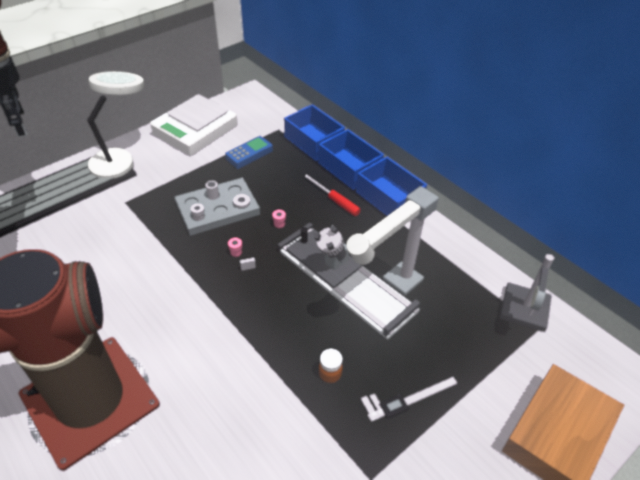

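Scene view: the tray is at about (440,370) and holds three steel parts, at (405,358), (463,341) and (450,376). The fixture is at (290,255), its chuck at (300,235) and the push post at (327,287). The pink decoys are at (355,332) and (409,295). (405,358) is the low wide disc, so the candidates are (463,341) and (450,376). I'll enlarge those.

```bash
cat > h.py <<'E'
from plant import monitor, vision
import cv2,numpy as np
from scipy.spatial.transform import Rotation as Ro
def cam(n):
    m=vision.camera_model(n); K=np.array([[m['fx'],0,m['cx']],[0,m['fy'],m['cy']],[0,0,1.]])
    return K,np.array(m['D'],float),np.array(m['R']),np.array(m['t'])
def ray(c,uv):
    K,D,R,t=c; p=cv2.undistortPoints(np.array(uv,float).reshape(-1,1,2),K,D)[:,0]
    return -R.T@t, np.c_[p,np.ones(len(p))]@R
def onz(c,uv,z):
    o,d=ray(c,uv); return o+d*((np.asarray(z)-o[2])/d[:,2])[:,None]
def tri(ca,ua,cb,ub):
    o1,d1=ray(ca,[ua]);o2,d2=ray(cb,[ub]);A=np.c_[d1[0],-d2[0]];s=np.linalg.lstsq(A,o2-o1,rcond=None)[0]
    a=o1+d1[0]*s[0];b=o2+d2[0]*s[1];return (a+b)/2,np.linalg.norm(a-b)
def proj(c,X):
    K,D,R,t=c; return cv2.projectPoints(np.array(X,float).reshape(-1,1,3),cv2.Rodrigues(R)[0],t,K,D)[0][:,0]
def cloud(c,d):
    v,u=np.nonzero(d>0); o,r=ray(c,np.c_[u,v]); return o+r*d[v,u][:,None],np.c_[u,v]
E
python3 - <<'E'
import cv2,numpy as np
s=cv2.imread('pics/scene0.png');d=cv2.imread('pics/side0.png')
a=cv2.resize(s[310:430,370:510],(400,343),interpolation=3); b=cv2.resize(d[165:240,165:270],(400,286),interpolation=3)
c=cv2.resize(s[180:330,210:370],(400,375),interpolation=3)[:300]; e=cv2.resize(d[210:330,270:430],(400,300),interpolation=3)
o=np.zeros((600,800,3),np.uint8); o[:300,:400]=a[20:320]; o[:286,400:]=b; o[300:,:400]=c;o[300:,400:]=e
cv2.imwrite('pics/crop1.png',o)
E
python3 - <<'E'
from h import *
cs,cd=cam('scene'),cam('side')
for n,c in(('scene',cs),('side',cd)):
    P,uv=cloud(c,np.load(f'pics/{n}0.npy'))
    # tray top
    b={'scene':(375,505,320,420),'side':(170,265,175,235)}[n]
    m=(uv[:,0]>b[0])&(uv[:,0]<b[1])&(uv[:,1]>b[2])&(uv[:,1]<b[3])
    Q=P[m]; print(n,'zhist',np.histogram(Q[:,2],bins=np.arange(-.02,.09,.005))[0])
    T=Q[(Q[:,2]>.017)&(Q[:,2]<.031)]; print(cv2.minAreaRect((T[:,:2]*1000).astype(np.float32)))
    H=Q[Q[:,2]>.035]
    for k in range(3):
        if len(H)<5:break
        t=H[np.argmax(H[:,2])]; w=np.hypot(*(H[:,:2]-t[:2]).T)<.035; print(w.sum(),np.median(H[w],0),H[w][:,2].max()); H=H[~w]
E
```

```text
scene zhist [   0    0    4 1471 4035  347  228  722 2212 2612   99  284  177   42
  192   64  161   64    0    0    0]
((498.28668212890625, 297.3269348144531), (132.82833862304688, 193.16770935058594), 74.37866973876953)
340 [0.51030865 0.32850669 0.062395  ] 0.0680774395880035
259 [0.43667941 0.28552955 0.05274622] 0.05789459740130121
385 [0.54751837 0.2523383  0.03913148] 0.04482724839645469
side zhist [   0    0   13  733 1669  257  158  321  908  907   84  131   96   34
   87   52   54   19    0    0    0]
((498.6934814453125, 299.3758544921875), (142.13894653320312, 190.71600341796875), 74.4207534790039)
161 [0.50349384 0.31976886 0.05859044] 0.06824128984318689
143 [0.4319092  0.27960447 0.05196683] 0.0596094779204277
167 [0.54586798 0.25169533 0.03891064] 0.04504789034416623
```

View pics/crop1.png

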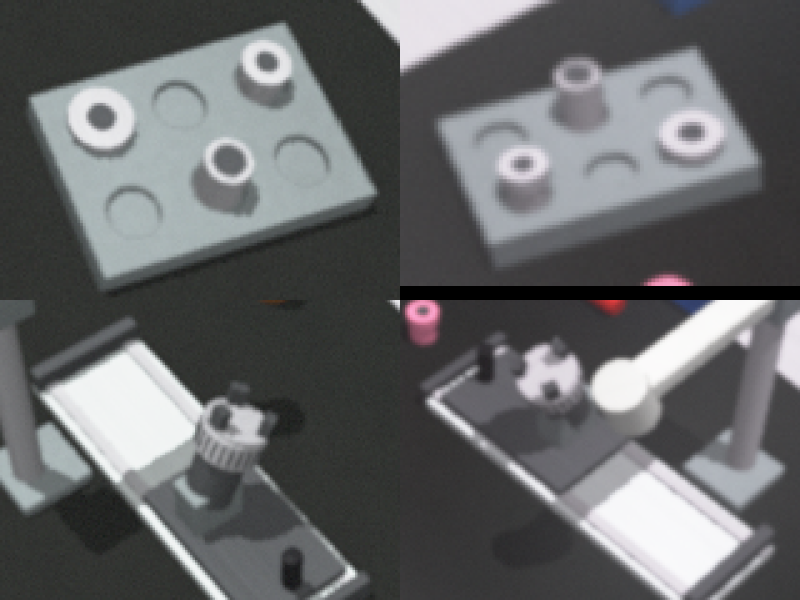

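The part is the one at scene (463,339) / side (197,208): it has a visible step under the head and its top is at about 53 mm. The one at (450,376) is the taller plain bush, with its top at about 63 mm, and (405,358) is the disc. Next I'll triangulate the key points.

Run:
```python
from h import *
cs,cd=cam('scene'),cam('side')
np.set_printoptions(precision=4,suppress=True)
for n,a,b,z in(('part',(463.1,339.0),(197.3,207.8),.053),('face',(305.2,228.8),(330,238.8),.125),('post',(326.8,281.2),(304,229.2),.068)):
    print(n,tri(cs,a,cd,b),onz(cs,[a],z),onz(cd,[b],z))
for n,c,l in(('scene',cs,[(264,198),(352,288),(226,214),(298,300)]),):
    e=onz(c,l,.015);print(e, [np.arctan2(*(q:=(e[i]-e[i+1]))[:2]) for i in(0,2)])
print(np.round(Ro.from_rotvec(monitor.sense()['ee_rot']).as_matrix(),3))
w=cam('wrist');print('wristcam',-w[2].T@w[3],w[2])
# fixture points: anything z in 18..40mm near
for n,c in(('scene',cs),('side',cd)):
    P,uv=cloud(c,np.load(f'pics/{n}0.npy'))
    f=P[(np.hypot(P[:,0]-.6,P[:,1]-.0)<.25)&(P[:,2]>.012)&(P[:,2]<.035)&(P[:,1]<.17)&(P[:,1]>-.2)]
    print(n,len(f),cv2.minAreaRect((f[:,:2]*1000).astype(np.float32)))
```

```text
part (array([0.4349, 0.2848, 0.0528]), np.float64(0.0003600790725717752)) [[0.4349 0.2849 0.053 ]] [[0.435  0.2844 0.053 ]]
face (array([ 0.5768, -0.0565,  0.1251]), np.float64(0.004503880873413341)) [[ 0.575 -0.055  0.125]] [[ 0.5787 -0.0576  0.125 ]]
post (array([0.587 , 0.0441, 0.0687]), np.float64(0.00017733958557653533)) [[0.5868 0.0437 0.068 ]] [[0.5873 0.0447 0.068 ]]
[[ 0.5631 -0.2574  0.015 ]
 [ 0.532   0.0589  0.015 ]
 [ 0.6607 -0.2625  0.015 ]
 [ 0.6429  0.022   0.015 ]] [np.float64(3.043582619842767), np.float64(3.07878465033629)]
[[-0.956  0.293 -0.001]
 [ 0.293  0.956 -0.002]
 [ 0.    -0.002 -1.   ]]
wristcam [0.1153 0.6191 0.3734] [[ 0.2922  0.9564 -0.0015]
 [ 0.9179 -0.28    0.2811]
 [ 0.2684 -0.0836 -0.9597]]
scene 5215 ((638.3658447265625, -17.275527954101562), (418.3341064453125, 369.04827880859375), 1.169002652168274)
side 4240 ((630.2254028320312, -18.735855102539062), (411.5561218261719, 367.3982238769531), 1.623375654220581)
```

```bash
cat >> h.py <<'E'
PSI=0.093
def tgtR(psi=PSI,tilt=0.,extra=0.):  # tool x toward robot, tool y along fixture y; tilt of chuck; extra turn about tool z
    return Ro.from_euler('z',psi)*Ro.from_matrix(np.array([[-1,0,0],[0,1,0],[0,0,-1.]]))*Ro.from_euler('y',tilt)*Ro.from_euler('z',extra)
def plan(p,R):
    "turn first, then shift: units of rows"
    s=monitor.sense();R0=Ro.from_rotvec(s['ee_rot']);rv=(R0.inv()*R).as_rotvec()/.12
    print('t',round(s['time_s'],2),'turn',rv.round(2),'shift AFTER turn',(R.inv().apply(np.array(p)-s['eef_pos'])/.02).round(2),'shift in current frame',(R0.inv().apply(np.array(p)-s['eef_pos'])/.02).round(2))
E
python3 - <<'E'
from h import *
R=tgtR();print(R.as_matrix().round(3)); print(tgtR(tilt=np.radians(25)).as_matrix().round(3))
plan([.4349,.2847,.12],R)
E
```

```text
[[-0.996 -0.093  0.   ]
 [-0.093  0.996  0.   ]
 [-0.     0.    -1.   ]]
[[-0.902 -0.093 -0.421]
 [-0.084  0.996 -0.039]
 [ 0.423  0.    -0.906]]
t 0.1 turn [-0.01 -0.   -3.26] shift AFTER turn [-11.08 -16.72   6.21] shift in current frame [-16.62 -11.22   6.23]
```

```bash
python3 -m crank '[[[0,0,0],[0,0,-0.815]],[[0,0,0],[0,0,-0.815]],[[0,0,0],[0,0,-0.815]],[[0,0,0],[0,0,-0.815]],[[-0.7,-1,0.4],[0,0,0]],[[-0.7,-1,0.4],[0,0,0]],[[-0.7,-1,0.4],[0,0,0]],[[-0.7,-1,0.4],[0,0,0]],[[-0.7,-1,0.4],[0,0,0]],[[-0.7,-1,0.4],[0,0,0]],[[-0.7,-1,0.4],[0,0,0]],[[-0.7,-1,0.4],[0,0,0]],[[-0.7,-1,0.4],[0,0,0]],[[-0.7,-1,0.4],[0,0,0]],[[-0.7,-1,0.4],[0,0,0]],[[-0.7,-1,0.4],[0,0,0]],[[-0.7,-1,0.4],[0,0,0]],[[-0.7,-1,0.4],[0,0,0]],[[-0.7,-1,0.4],[0,0,0]],[[-0.6,-0.7,0.2],[0,0,0]]]' 1 60
python3 - <<'E'
from h import *
plan([.4349,.2847,.12],tgtR()); im,d=vision.get_image('wrist');cv2.imwrite('pics/w1.png',im[:,:,::-1]);np.save('pics/w1.npy',d)
c=cam('wrist');print(proj(c,[[.4349,.2847,.053]]), monitor.sense()['eef_pos'])
E
```

```text
time_s: 2.1
eef_pos: [0.4337, 0.304, 0.1201]
ee_rot: [0.146, -3.136, 0.002]
force: [0.6, 1.5, -0.4]
width: 0.0851
grip_force: 0.0
t 2.1 turn [-0.01 -0.01 -0.  ] shift AFTER turn [ 0.03 -0.97  0.  ] shift in current frame [ 0.03 -0.97  0.  ]
[[277.48914407 258.42195109]] [0.43529448 0.30256276 0.11981188]
```

View pics/w1.png

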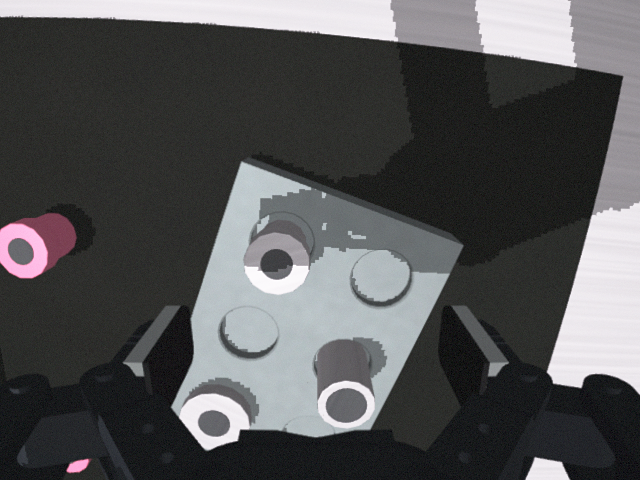

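Wrist view: the stepped part's head is at (277,263), the bush at (346,404) and the disc at (214,422). The prediction of (277,258) was taken while the arm was still settling. I'll align over the part and measure again with the arm at rest.

```bash
python3 -m crank '[[[0,-1,0],[0,0,0]],[[0,0,0],[0,0,0]],[[0,0,0],[0,0,0]],[[0,0,0],[0,0,0]]]'
python3 - <<'E'
from h import *
c=cam('wrist');im,d=vision.get_image('wrist');P,uv=cloud(c,d);p=proj(c,[[.4349,.2847,.053]])[0];print(p)
m=(np.hypot(*(P[:,:2]-[.4349,.2847]).T)<.03)&(P[:,2]>.0475)&(P[:,2]<.06); Q=P[m]
print(m.sum(),np.median(Q[:,2]),(Q.min(0)+Q.max(0))/2,Q.max(0)-Q.min(0)); print(cv2.minEnclosingCircle((Q[:,:2]*1000).astype(np.float32)))
cv2.imwrite('pics/w2.png',cv2.resize(im[int(p[1])-60:int(p[1])+60,int(p[0])-80:int(p[0])+80,::-1],(640,480)));plan([.4349,.2847,.051],tgtR())
E
```

```text
time_s: 2.55
eef_pos: [0.4353, 0.2863, 0.1214]
ee_rot: [-0.147, 3.138, 0.001]
force: [0.7, -0.4, -0.5]
width: 0.0853
grip_force: 0.0
[310.33978455 259.92736883]
3338 0.053460719519652075 [0.43584677 0.28582806 0.05161   ] [0.03285803 0.0327144  0.0081526 ]
((435.9862365722656, 285.8346252441406), 16.68384552001953)
t 2.6 turn [0.   0.   0.01] shift AFTER turn [ 0.03 -0.08  3.52] shift in current frame [ 0.03 -0.08  3.52]
```

View pics/w2.png

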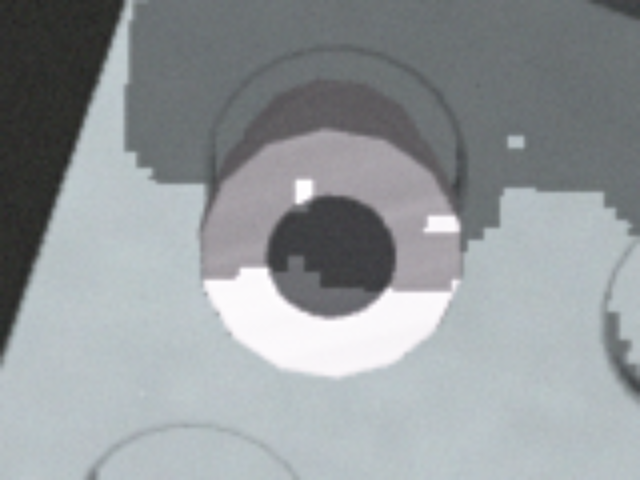

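The crop shows the head at (332,250), with the thinner shank visible behind it, so it is the stepped part, steel and not pink. The wrist fix is (0.436, 0.2858), and the TCP is within 1 mm of that. Descending to grasp.

```bash
python3 -m crank '[[[-0.03,0,0.8],[0,0,0]],[[0,0,0.8],[0,0,0]],[[0,0,0.8],[0,0,0]],[[0,0,0.8],[0,0,0]],[[0,0,0.32],[0,0,0]],[[0,0,0],[0,0,0]],[[0,0,0],[0,0,0]]]'; python3 -m crank '[[[0,0,0],[0,0,0]],[[0,0,0],[0,0,0]],[[0,0,0],[0,0,0]],[[0,0,0],[0,0,0]],[[0,0,0],[0,0,0]],[[0,0,0],[0,0,0]],[[0,0,0],[0,0,0]],[[0,0,0],[0,0,0]]]' 0 60
```

```text
time_s: 3.3
eef_pos: [0.4364, 0.2862, 0.0514]
ee_rot: [-0.147, 3.138, 0.0]
force: [-0.5, 0.2, 0.1]
width: 0.0854
grip_force: 0.0
time_s: 4.1
eef_pos: [0.4367, 0.2859, 0.0516]
ee_rot: [-0.146, 3.137, 0.001]
force: [-0.5, -0.9, 5.9]
width: 0.0305
grip_force: 59.3
```

```bash
python3 -m crank '[[[0,0,-0.5],[0,0,0]],[[0,0,-1],[0,0,0]],[[0,0,-1],[0,0,0]],[[0,0,-1],[0,0,0]],[[0,0,-1],[0,0,0]],[[0,0,-1],[0,0,0]],[[0,0,-1],[0,0,0]],[[0,0,-1],[0,0,0]],[[0,0,0],[0,0,0]],[[0,0,0],[0,0,0]]]'
python3 - <<'E'
from h import *
c=cam('wrist');im,d=vision.get_image('wrist');cv2.imwrite('pics/w3.png',im[:,:,::-1]);P,uv=cloud(c,d)
s=monitor.sense();R0=Ro.from_rotvec(s['ee_rot']);L=R0.inv().apply(P-s['eef_pos'])*1000
np.savez('pics/w3.npz',L=L,uv=uv)
m=(abs(L[:,1])<14)&(abs(L[:,0])<25)&(L[:,2]>-25)&(L[:,2]<40);print(m.sum())
Q=L[m];print(np.histogram(Q[:,2],bins=range(-25,42,4)))
T=Q[(abs(Q[:,2]-np.median(Q[:,2]))<4)];print(np.median(T,0),T.min(0),T.max(0))
E
```

```text
time_s: 5.1
eef_pos: [0.436, 0.2856, 0.2007]
ee_rot: [-0.147, 3.138, 0.0]
force: [-0.8, -0.0, -2.9]
width: 0.0305
grip_force: 59.5
7919
(array([  10,    7,    5,    8,   10, 6148,  361,  334,  258,    6,   77,
        204,  227,  191,   73,    0]), array([-25, -21, -17, -13,  -9,  -5,  -1,   3,   7,  11,  15,  19,  23,
        27,  31,  35,  39]))
[ 1.57757541  0.60796075 -2.70452884] [-16.96757213 -13.9987396   -5.25800601] [16.61789376 13.99114661  1.47764697]
```

View pics/w3.png

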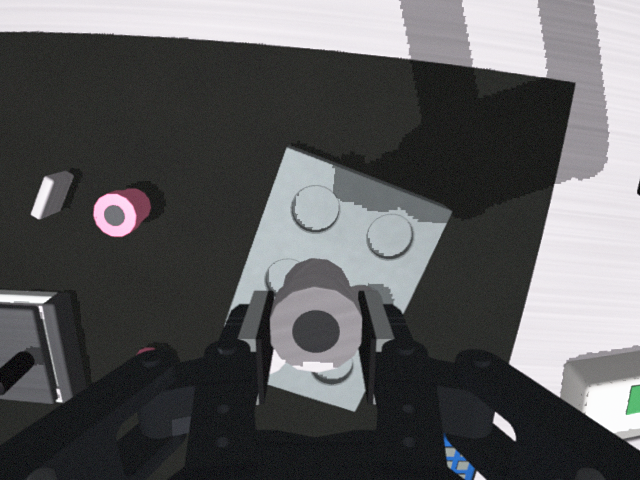

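The part is held squarely, its head at (316,325) between the pads and its pocket empty behind it. Next I'll move beside the chuck and measure it with the wrist camera.

```bash
python3 -m crank '[[[-0.54,-0.96,-0.27],[0,0,0]],[[-0.54,-0.96,-0.27],[0,0,0]],[[-0.54,-0.96,-0.27],[0,0,0]],[[-0.54,-0.96,-0.27],[0,0,0]],[[-0.54,-0.96,-0.27],[0,0,0]],[[-0.54,-0.96,-0.27],[0,0,0]],[[-0.54,-0.96,-0.27],[0,0,0]],[[-0.54,-0.96,-0.27],[0,0,0]],[[-0.54,-0.96,-0.27],[0,0,0]],[[-0.54,-0.96,-0.27],[0,0,0]],[[-0.54,-0.96,-0.27],[0,0,0]],[[-0.54,-0.96,-0.27],[0,0,0]],[[-0.54,-0.96,-0.27],[0,0,0]],[[0,0,0],[0,0,0]],[[0,0,0],[0,0,0]],[[0,0,0],[0,0,0]]]'
python3 - <<'E'
from h import *
c=cam('wrist');im,d=vision.get_image('wrist');cv2.imwrite('pics/w4.png',im[:,:,::-1]);np.save('pics/w4.npy',d);P,uv=cloud(c,d)
np.savez('pics/w4.npz',P=P,uv=uv,R=c[2],t=c[3],K=c[0],D=c[1])
print(proj(c,[[.576,-.057,.125],[.587,.0441,.068]]))
E
```

```text
time_s: 6.75
eef_pos: [0.5983, 0.0509, 0.2696]
ee_rot: [0.147, -3.135, -0.001]
force: [-0.3, 0.3, -2.5]
width: 0.0306
grip_force: 59.6
[[152.91996533 175.09379398]
 [306.76227403 190.06240011]]
```

View pics/w4.png

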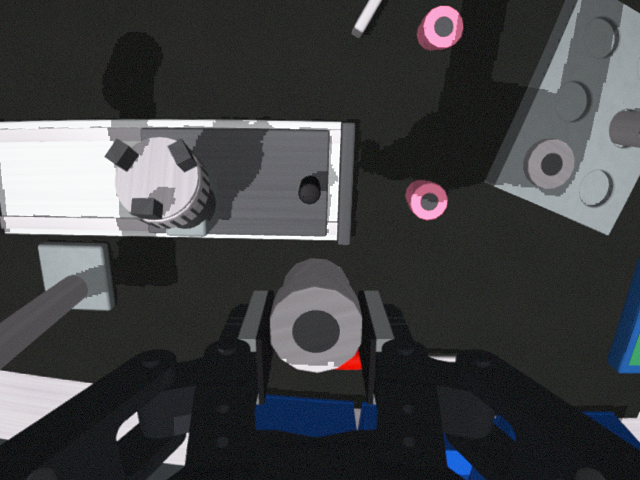

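Wrist view: the chuck face is at about (157,178), its jaws at (121,154), (182,154) and (147,208), and the post top at (309,185). The rail edges run almost level in the picture. Next: fit the face and rail from depth.

Run:
```python
from h import *
z=np.load('pics/w4.npz');P,uv=z['P'],z['uv'];c=(z['K'],z['D'],z['R'],z['t']);np.set_printoptions(precision=4,suppress=True)
a=np.array([-np.sin(np.radians(25))*np.cos(PSI),-np.sin(np.radians(25))*np.sin(PSI),np.cos(np.radians(25))])
f=P[(np.hypot(uv[:,0]-157,uv[:,1]-178)<22)]; q=np.median(f,0)
for _ in range(5):
    r=(f-q)@a; f2=f[abs(r)<.003]; u,s,v=np.linalg.svd(f2-f2.mean(0)); n=v[2]*np.sign(v[2][2]); q=f2.mean(0)
print('plane',q,n,len(f2),'tilt',np.degrees(np.arccos(n[2])),'az',np.arctan2(-n[1],-n[0]))
# face pixels on plane, enclosing circle in plane
R=np.array([[np.cos(PSI)*np.cos(np.radians(25)),np.sin(PSI)*np.cos(np.radians(25)),np.sin(np.radians(25))],[-np.sin(PSI),np.cos(PSI),0],a])
near=P[np.hypot(uv[:,0]-157,uv[:,1]-178)<60]; L=(near-q)@R.T*1000
F=L[(abs(L[:,2])<2.0)&(np.hypot(L[:,0],L[:,1])<36)]
cc,r=cv2.minEnclosingCircle(F[:,:2].astype(np.float32)); print('circ',cc,r)
ctr=q+R.T@np.array([cc[0],cc[1],0])/1000; print('centre',ctr)
print('face from picture px at z.125',onz(c,[(157,180)],.125))
# jaws: points 16..20 above
J=L[(L[:,2]>15)&(L[:,2]<21)]; 
for k in range(3):
    if len(J)<5: break
    w=np.hypot(*(J[:,:2]-J[0,:2]).T)<16; m=J[w]; v=(m[:,:2].min(0)+m[:,:2].max(0))/2-cc; print('jaw',w.sum(),np.hypot(*v),np.degrees(np.arctan2(v[1],v[0])),np.median(m[:,2])); J=J[~w]
pt=P[(np.hypot(uv[:,0]-309,uv[:,1]-188)<16)];pt=pt[abs(pt[:,2]-.068)<.004];print('post',len(pt),cv2.minEnclosingCircle((pt[:,:2]*1000).astype(np.float32)))
# rail yaw: plate z~24mm & rail edges
img=cv2.imread('pics/w4.png',0)
for rows,cols,s in(((110,135),(20,330),1),((225,250),(210,340),-1)):
    pts=[]
    for x in range(*cols,4):
        g=np.diff(img[rows[0]:rows[1],x].astype(int)); y=np.argmax(g*s)+rows[0]+.5; pts.append((x,y))
    e=onz(c,pts,.012); l=cv2.fitLine((e[:,:2]*1000).astype(np.float32),cv2.DIST_HUBER,0,.01,.01).ravel(); print('rail edge yaw',np.arctan2(-l[0]*np.sign(l[1]),abs(l[1])),l[2:])
```

```text
plane [ 0.5775 -0.0541  0.1256] [-0.4221 -0.0353  0.9059] 1499 tilt 25.058272611217888 az 0.08346090307219654
circ (-0.70811927318573, -0.8652104139328003) 28.71186065673828
centre [ 0.5769 -0.055   0.1253]
face from picture px at z.125 [[ 0.579  -0.0543  0.125 ]]
jaw 369 23.000131945830972 -121.53263326082256 18.05079156079581
jaw 374 23.635428315094952 117.97571635095439 17.745958170891008
jaw 6 19.63636841563747 -100.4058931366799 16.93840592039503
post 385 ((589.37939453125, 46.06592559814453), 8.972474098205566)
rail edge yaw 0.07294984 [544.4727 -87.589 ]
rail edge yaw 0.073788956 [646.7483  10.9537]
```

```bash
cat >> h.py <<'E'
PSI=.076; T=np.radians(25); C=np.array([.5770,-.0546,.1253])
A=np.array([-np.sin(T)*np.cos(PSI),-np.sin(T)*np.sin(PSI),np.cos(T)])
E
python3 - <<'E'
from h import *
plan(C+A*.0844,tgtR(PSI,-T))
E
```

```text
t 6.8 turn [ 0.04 -3.65  0.15] shift AFTER turn [ 4.38 -5.19  1.71] shift in current frame [ 3.34 -5.13  3.41]
```

```bash
python3 -m crank '[[[0,0,0],[0.01,-0.9,0.04]],[[0,0,0],[0.01,-0.9,0.04]],[[0,0,0],[0.01,-0.9,0.04]],[[0,0,0],[0.01,-0.95,0.03]],[[0.73,-0.86,0.28],[0,0,0]],[[0.73,-0.86,0.28],[0,0,0]],[[0.73,-0.86,0.28],[0,0,0]],[[0.73,-0.86,0.28],[0,0,0]],[[0.73,-0.86,0.28],[0,0,0]],[[0.73,-0.86,0.28],[0,0,0]],[[0,0,0],[0,0,0]],[[0,0,0],[0,0,0]],[[0,0,0],[0,0,0]]]'
python3 - <<'E'
from h import *
plan(C+A*.0844,tgtR(PSI,-T)); plan(C+A*(.0344+.001),tgtR(PSI,-T)); print(monitor.sense()['qpos'].round(2))
c=cam('wrist');im,d=vision.get_image('wrist');cv2.imwrite('pics/w5.png',im[:,:,::-1]);P,uv=cloud(c,d)
R=np.c_[np.cross(np.array([-np.sin(PSI),np.cos(PSI),0]),A),[-np.sin(PSI),np.cos(PSI),0],A]
L=(P-C)@R*1000
J=L[(L[:,2]>15)&(L[:,2]<20)&(np.hypot(L[:,0],L[:,1])<34)]
for k in range(3):
    if len(J)<20: break
    w=np.hypot(*(J[:,:2]-np.median(J[J[:,1]*(1-2*k)>0] if k<2 else J,0)[:2]).T)<14; m=J[w]
    if len(m): print('jaw',w.sum(),m.min(0).round(1),m.max(0).round(1)); J=J[~w]
F=L[(abs(L[:,2])<1.5)&(np.hypot(L[:,0],L[:,1])<33)];print(len(F),F.min(0),F.max(0))
E
```

```text
time_s: 8.1
eef_pos: [0.5426, -0.0568, 0.2044]
ee_rot: [-0.103, 2.701, 0.021]
force: [0.1, 0.3, -0.7]
width: 0.0303
grip_force: 59.7
t 8.1 turn [-0.01  0.02  0.  ] shift AFTER turn [ 0.11 -0.02  0.09] shift in current frame [ 0.11 -0.02  0.09]
t 8.1 turn [-0.01  0.02  0.  ] shift AFTER turn [ 0.11 -0.02  2.54] shift in current frame [ 0.12 -0.02  2.54]
[-0.35 -0.25  2.13  0.23  0.87 -2.12]
jaw 605 [-19.9  12.2  15.1] [-3.6 26.9 20. ]
jaw 605 [-20.  -28.   15.3] [ -3.1 -12.9  19.8]
5119 [-28.00935152 -28.30441883  -1.49895629] [22.31575863 27.28393035  1.49619455]
```

View pics/w5.png

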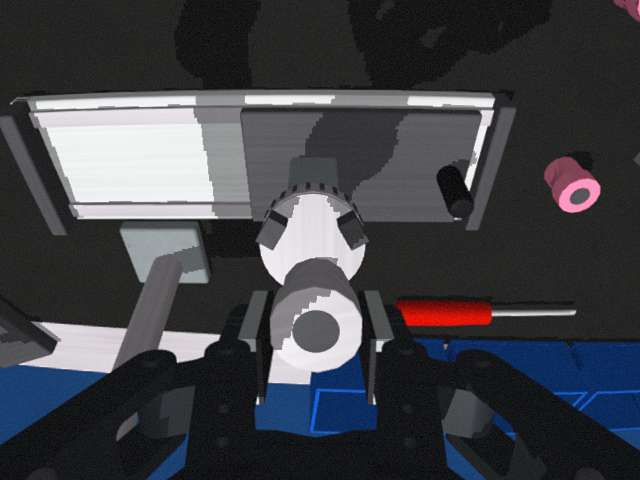

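The part is above the face at (312,235), centred between the jaws (272,228) and (352,226). Lowering it along the axis with a force check.

```bash
sed -i 's/-.0546,.1253/-.0551,.1253/' h.py; python3 -m crank '[[[0.12,-0.04,0.3],[0,0.02,0]],[[0,0,0.5],[0,0,0]],[[0,0,0.5],[0,0,0]],[[0,0,0.5],[0,0,0]],[[0,0,0.4],[0,0,0]],[[0,0,0.1],[0,0,0]],[[0,0,0],[0,0,0]],[[0,0,0],[0,0,0]]]';python3 - <<'E'
from h import *
plan(C+A*.0344,tgtR(PSI,-T))
E
```

```text
time_s: 8.95
eef_pos: [0.5595, -0.0572, 0.1611]
ee_rot: [-0.101, 2.704, 0.021]
force: [1.3, -0.2, -1.8]
width: 0.0305
grip_force: 59.7
t 8.95 turn [-0.01 -0.   -0.01] shift AFTER turn [-0.04  0.04  0.28] shift in current frame [-0.04  0.04  0.28]
```

```bash
python3 -m crank '[[[-0.03,0.03,0.1],[0,0,0]],[[0,0,0.05],[0,0,0]],[[0,0,0.05],[0,0,0]],[[0,0,0],[0,0,0]],[[0,0,0],[0,0,0]]]';python3 - <<'E'
from h import *
plan(C+A*.0344,tgtR(PSI,-T))
E
```

```text
time_s: 9.45
eef_pos: [0.5615, -0.0564, 0.1576]
ee_rot: [-0.102, 2.704, 0.021]
force: [-0.3, -0.2, -1.6]
width: 0.0304
grip_force: 59.7
t 9.45 turn [-0.01 -0.01 -0.  ] shift AFTER turn [-0.02  0.    0.07] shift in current frame [-0.02  0.    0.07]
```

```bash
python3 -m crank '[[[-0.02,0,0.06],[0,0,0]],[[0,0,0],[0,0,0]],[[0,0,0],[0,0,0]]]';python3 -m crank '[[[0,0,0.05],[0,0,0]],[[0,0,0],[0,0,0]],[[0,0,0],[0,0,0]]]'
python3 - <<'E'
from h import *
plan(C+A*.0344,tgtR(PSI,-T))
E
```

```text
time_s: 9.75
eef_pos: [0.5625, -0.0563, 0.1567]
ee_rot: [-0.102, 2.704, 0.021]
force: [-0.5, -0.7, -0.3]
width: 0.0304
grip_force: 60.0
time_s: 10.05
eef_pos: [0.5627, -0.0563, 0.1567]
ee_rot: [-0.103, 2.704, 0.021]
force: [-10.3, -0.5, 9.8]
width: 0.0301
grip_force: 61.3
t 10.05 turn [-0.01 -0.01  0.  ] shift AFTER turn [0.01 0.01 0.01] shift in current frame [0.01 0.01 0.01]
```

Contact came at the expected height (about 14 N), so I'll release and back off along the axis.

```bash
python3 -m crank '[[[0,0,0],[0,0,0]],[[0,0,0],[0,0,0]],[[0,0,0],[0,0,0]],[[0,0,0],[0,0,0]],[[0,0,0],[0,0,0]],[[0,0,0],[0,0,0]],[[0,0,-0.4],[0,0,0]],[[0,0,-0.8],[0,0,0]],[[0,0,-0.8],[0,0,0]],[[0,0,-0.5],[0,0,0]],[[0,0,0],[0,0,0]],[[0,0,0],[0,0,0]],[[0,0,0],[0,0,0]]]' 1 60
python3 - <<'E'
from h import *
plan(C+A*.0844,tgtR(PSI,-T)); print(monitor.sense()['qpos'].round(2))
c=cam('wrist');im,d=vision.get_image('wrist');cv2.imwrite('pics/w6.png',im[:,:,::-1]);P,uv=cloud(c,d)
R=np.c_[np.cross(np.array([-np.sin(PSI),np.cos(PSI),0]),A),[-np.sin(PSI),np.cos(PSI),0],A]
L=(P-C)@R*1000
for lo,hi in((34,39),(-1.5,1.5)):
    J=L[(L[:,2]>lo)&(L[:,2]<hi)&(np.hypot(L[:,0],L[:,1])<34)]; print(len(J),J.min(0),J.max(0),np.median(J,0),cv2.minEnclosingCircle(J[:,:2].astype(np.float32)))
E
```

```text
time_s: 11.35
eef_pos: [0.5414, -0.0576, 0.2003]
ee_rot: [-0.102, 2.705, 0.022]
force: [-0.2, -0.3, 0.7]
width: 0.0851
grip_force: 0.0
t 11.35 turn [-0.01 -0.01 -0.01] shift AFTER turn [-0.03 -0.01 -0.07] shift in current frame [-0.03 -0.01 -0.07]
[-0.36 -0.24  2.13  0.23  0.87 -2.12]
4058 [-25.01332757 -16.02720078  34.01739042] [ 7.779558   16.00208226 38.26942631] [-9.37914902e+00  2.41416158e-02  3.61379271e+01] ((-8.624821662902832, -0.1209787055850029), 16.53675651550293)
2231 [-27.99952549 -27.7003224   -1.49141508] [26.59979613 27.89518822  1.49908958] [3.13586606 0.34961933 0.07776711] ((0.10145130753517151, 0.16863082349300385), 28.228960037231445)
```

View pics/w6.png

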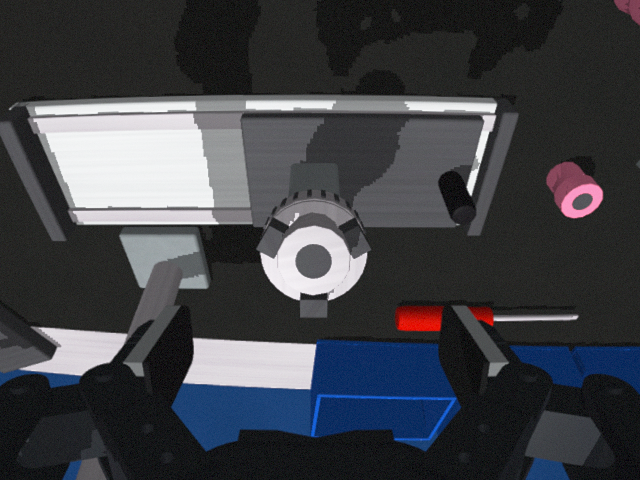

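The part stands on the face, head at (314,258), foot flat (top 36 mm above the face). It has slid about 8 mm down against the two low jaws, which will push it to centre as they close. Next, lower the open gripper around the sleeve.

```bash
python3 -m crank '[[[-0.03,-0.01,0.8],[0,0,0]],[[0,0,0.8],[0,0,0]],[[0,0,0.8],[0,0,0]],[[0,0,0.8],[0,0,0]],[[0,0,0.8],[0,0,0]],[[0,0,0.5],[0,0,0]],[[0,0,0.3],[0,0,0]],[[0,0,0],[0,0,0]],[[0,0,0],[0,0,0]]]'
python3 - <<'E'
from h import *
plan(C-A*.013,tgtR(PSI,-T))
E
```

```text
time_s: 12.3
eef_pos: [0.5828, -0.055, 0.1145]
ee_rot: [-0.102, 2.704, 0.021]
force: [-0.1, 0.4, 0.3]
width: 0.0854
grip_force: 0.0
t 12.3 turn [-0.01 -0.   -0.  ] shift AFTER turn [0.04 0.02 0.04] shift in current frame [0.04 0.02 0.04]
```

```bash
python3 -m crank '[[[0.04,0.02,0.04],[0,0,0]],[[0,0,0],[0,0,0]],[[0,0,0],[0,0,0]],[[0,0,0],[0,0,0]],[[0,0,0],[0,0,0]],[[0,0,0],[0,0,0]],[[0,0,0],[0,0,0]],[[0,0,0],[0,0,0]]]' 0 70; python3 -m crank '[[[0,0,0],[0,0,0.4]],[[0,0,0],[0,0,0.5]],[[0,0,0],[0,0,0.5]],[[0,0,0],[0,0,0]]]'
```

```text
time_s: 13.1
eef_pos: [0.5824, -0.0549, 0.1144]
ee_rot: [-0.103, 2.704, 0.02]
force: [-7.8, -0.5, 9.3]
width: 0.0558
grip_force: 71.8
time_s: 13.5
eef_pos: [0.5823, -0.055, 0.1144]
ee_rot: [0.128, 2.704, 0.071]
force: [-8.2, -0.9, 9.1]
width: 0.0564
grip_force: 72.0
```

```bash
python3 -m crank '[[[0,0,0],[0,0,0.8]],[[0,0,0],[0,0,0.8]],[[0,0,0],[0,0,0.8]],[[0,0,0],[0,0,0.8]],[[0,0,0],[0,0,0.8]],[[0,0,0],[0,0,0.8]],[[0,0,0],[0,0,0.8]],[[0,0,0],[0,0,0.8]],[[0,0,0],[0,0,0.8]],[[0,0,0],[0,0,0.8]],[[0,0,0],[0,0,0]]]'; python3 -c "
from h import *
s=monitor.sense();print(s['wrist_torque'],s['wrist_torque']@A,s['qpos'].round(2))"
python3 -m crank '[[[0,0,0],[0,0,0.7]],[[0,0,0],[0,0,0.7]],[[0,0,0],[0,0,0.7]],[[0,0,0],[0,0,0]]]'; python3 -c "
from h import *
s=monitor.sense();print(s['wrist_torque'],s['wrist_torque']@A,s['qpos'].round(2))"
```

```text
time_s: 14.6
eef_pos: [0.582, -0.0555, 0.1142]
ee_rot: [1.39, 2.386, 0.344]
force: [-11.3, -3.7, 8.7]
width: 0.0559
grip_force: 72.1
[-0.41621956  1.14755802 -0.35979249] -0.1875114336150308 [-0.32 -0.01  2.1   0.26  0.66 -1.01]
time_s: 15.0
eef_pos: [0.5819, -0.0555, 0.1141]
ee_rot: [1.694, 2.213, 0.408]
force: [-10.8, -4.0, 10.2]
width: 0.056
grip_force: 72.2
[-0.48752417  1.27346302 -0.36468712] -0.1659398872871995 [-0.32 -0.01  2.1   0.26  0.66 -0.76]
```

```bash
python3 -m crank '[[[0,0,0],[0,0,0.7]],[[0,0,0],[0,0,0.7]],[[0,0,0],[0,0,0.5]],[[0,0,0],[0,0,0]]]'; python3 -c "
from h import *
s=monitor.sense();print(s['wrist_torque'],s['wrist_torque']@A,s['qpos'].round(2))
im,d=vision.get_image('wrist');cv2.imwrite('pics/w7.png',im[:,:,::-1])"
```

```text
time_s: 15.4
eef_pos: [0.5819, -0.0585, 0.114]
ee_rot: [1.948, 2.025, 0.456]
force: [-12.4, -18.5, 5.6]
width: 0.0557
grip_force: 73.6
[-2.96075367  1.95972954 -1.00337003] 0.2754106242940062 [-0.32 -0.01  2.1   0.26  0.66 -0.53]
```

View pics/w7.png

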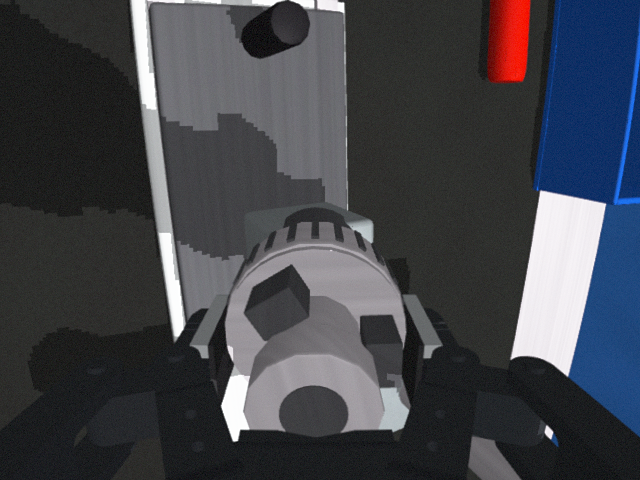

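The jaws at (275,300) and (380,345) have closed on the shank. The side force jumped at the end, which suggests the sleeve reached its stop. I'll open, retreat and measure where the jaws are.

```bash
python3 -m crank '[[[0,0,0],[0,0,0]],[[0,0,0],[0,0,0]],[[0,0,0],[0,0,0]],[[0,0,0],[0,0,0]],[[0,0,0],[0,0,0]],[[0,0,-0.5],[0,0,0]],[[0,0,-1],[0,0,0]],[[0,0,-1],[0,0,0]],[[0,0,-1],[0,0,0]],[[0,0,-1],[0,0,0]],[[0,0,-1],[0,0,0]],[[0,0,-1],[0,0,0]],[[0,0,0],[0,0,0]],[[0,0,0],[0,0,0]]]' 1 70
python3 - <<'E'
from h import *
print(monitor.sense()['eef_pos'])
c=cam('wrist');im,d=vision.get_image('wrist');cv2.imwrite('pics/w8.png',im[:,:,::-1]);P,uv=cloud(c,d)
R=np.c_[np.cross(np.array([-np.sin(PSI),np.cos(PSI),0]),A),[-np.sin(PSI),np.cos(PSI),0],A]
L=(P-C)@R*1000; np.savez('pics/w8.npz',L=L,P=P,uv=uv)
for lo,hi in((33.5,39),(-1.5,1.5)):
    J=L[(L[:,2]>lo)&(L[:,2]<hi)&(np.hypot(L[:,0],L[:,1])<34)]; cc,r=cv2.minEnclosingCircle(J[:,:2].astype(np.float32)); print(len(J),J.min(0),J.max(0),cc,r)
J=L[(L[:,2]>14.5)&(L[:,2]<20)&(np.hypot(L[:,0]-cc[0],L[:,1]-cc[1])<34)]; J[:,:2]-=cc
ang=np.degrees(np.arctan2(J[:,1],J[:,0]))
for a in(0,120,-120):
    w=abs((ang-a+180)%360-180)<35; m=J[w]
    if len(m): t=np.radians(a); r=m[:,0]*np.cos(t)+m[:,1]*np.sin(t); print('jaw',a,len(m),np.percentile(r,[2,98]))
pt=P[(abs(P[:,2]-.068)<.004)&(np.hypot(P[:,0]-.589,P[:,1]-.046)<.04)];print('post',len(pt),cv2.minEnclosingCircle((pt[:,:2]*1000).astype(np.float32)) if len(pt) else '')
E
```

```text
time_s: 16.85
eef_pos: [0.5278, -0.0587, 0.2316]
ee_rot: [1.951, 2.026, 0.464]
force: [0.1, -0.2, 0.1]
width: 0.0853
grip_force: 0.0
[ 0.52776965 -0.05872064  0.23159464]
2919 [-16.45926206 -12.87578711  33.55981986] [15.88572268 19.39246281 38.34422679] (-0.3882845938205719, 3.1652181148529053) 16.550588607788086
2353 [-27.7172864  -21.10538887  -1.49032811] [27.81658245 30.98562462  1.4990641 ] (0.03390995413064957, 2.9667489528656006) 28.075519561767578
jaw 0 336 [14.84446951 23.15555412]
jaw 120 443 [15.09501695 23.94416658]
jaw -120 72 [20.78766328 23.9298304 ]
post 498 ((589.1190795898438, 48.68922805786133), 8.962434768676758)
```

View pics/w8.png

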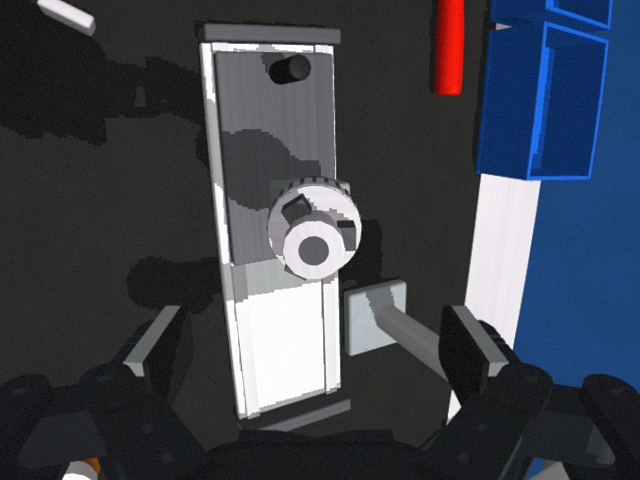

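The part is centred on the face with the jaws on the shank; its head is at (314,250). Whether the sleeve is beyond 1.4 rad isn't certain, so I'll regrip it for a second stroke.

```bash
echo 'C=C+.003*np.array([-np.sin(PSI),np.cos(PSI),0])' >> h.py; python3 -c "
from h import *
s=monitor.sense();print(s['wrist_torque'],s['wrist_torque']@A)"
python3 -m crank '[[[0,0,0],[0,0,-1]],[[0,0,0],[0,0,-1]],[[0,0,0],[0,0,-1]],[[0,0,0],[0,0,-1]],[[0,0,0],[0,0,-1]],[[0,0,0],[0,0,-1]],[[0,0,0],[0,0,-1]],[[0,0,0],[0,0,0]],[[0,0,0],[0,0,0]],[[0,0,0],[0,0,0]]]'
python3 - <<'E'
from h import *
s=monitor.sense();print(s['wrist_torque'],s['wrist_torque']@A)
R=Ro.from_rotvec(s['ee_rot']); z=R.as_matrix()[:,2]; print('axis err',np.cross(z,-A)) 
e=(tgtR(PSI,-T).inv()*R).as_euler('zyx');print(e)
plan(C-A*.013,tgtR(PSI,-T,e[0]))
E
```

```text
[0.0018232  0.21608981 0.03072368] 0.020142910889176757
time_s: 17.9
eef_pos: [0.5274, -0.0585, 0.2303]
ee_rot: [0.932, 2.571, 0.247]
force: [-0.4, 0.8, -0.4]
width: 0.0854
grip_force: 0.0
[ 0.00588777  0.14928881 -0.02992081] -0.03438895261281089
axis err [ 0.00095873 -0.00174373  0.00038404]
[0.77102893 0.00181149 0.00090871]
t 17.9 turn [-0.02 -0.01 -0.  ] shift AFTER turn [0.07 0.12 6.46] shift in current frame [0.06 0.13 6.46]
```

```bash
python3 -m crank '[[[0.07,0.12,0.9],[-0.02,-0.01,0]],[[0,0,0.9],[0,0,0]],[[0,0,0.9],[0,0,0]],[[0,0,0.9],[0,0,0]],[[0,0,0.9],[0,0,0]],[[0,0,0.9],[0,0,0]],[[0,0,0.7],[0,0,0]],[[0,0,0.36],[0,0,0]],[[0,0,0],[0,0,0]],[[0,0,0],[0,0,0]]]'
python3 - <<'E'
from h import *
s=monitor.sense();plan(C-A*.013,Ro.from_rotvec(s['ee_rot']))
E
python3 -m crank '[[[0,0,0],[0,0,0]],[[0,0,0],[0,0,0]],[[0,0,0],[0,0,0]],[[0,0,0],[0,0,0]],[[0,0,0],[0,0,0]],[[0,0,0],[0,0,0]],[[0,0,0],[0,0,0]]]' 0 100; python3 -c "
from h import *
s=monitor.sense();print(s['wrist_torque'],s['wrist_torque']@A,s['qpos'].round(3))"
for i in 1 2; do :; done; python3 -m crank '[[[0,0,0],[0,0,0.5]],[[0,0,0],[0,0,0.5]],[[0,0,0],[0,0,0]]]'; python3 -c "
from h import *
s=monitor.sense();print(s['wrist_torque'],s['wrist_torque']@A,s['qpos'].round(3))"
```

```text
time_s: 18.9
eef_pos: [0.5827, -0.0518, 0.1146]
ee_rot: [0.928, 2.568, 0.249]
force: [0.6, 0.0, 0.6]
width: 0.0852
grip_force: 0.0
t 18.9 turn [0. 0. 0.] shift AFTER turn [ 0.04 -0.02  0.04] shift in current frame [ 0.04 -0.02  0.04]
time_s: 19.6
eef_pos: [0.5817, -0.0534, 0.1155]
ee_rot: [0.926, 2.57, 0.245]
force: [-18.6, -6.9, 14.6]
width: 0.0553
grip_force: 101.1
[-1.26217054  2.08924546 -0.36271051] 0.13610932737844744 [-0.315 -0.013  2.103  0.262  0.66  -1.37 ]
time_s: 19.9
eef_pos: [0.5833, -0.0554, 0.1165]
ee_rot: [1.076, 2.514, 0.273]
force: [-11.6, -15.4, 8.3]
width: 0.0547
grip_force: 110.0
[-2.84668551  0.97708018  0.5568333 ] 1.6728982446402172 [-0.316 -0.012  2.101  0.258  0.655 -1.251]
```

Torque jumped straight to 1.7 N m (turning normally takes 0.3–0.5), so the sleeve is at its stop and the grip is firm. I'll release and retreat.

```bash
python3 -m crank '[[[0,0,0],[0,0,0]],[[0,0,0],[0,0,0]],[[0,0,0],[0,0,0]],[[0,0,0],[0,0,0]],[[0,0,0],[0,0,0]],[[0,0,-0.5],[0,0,0]],[[0,0,-1],[0,0,0]],[[0,0,-1],[0,0,0]],[[0,0,-1],[0,0,0]],[[0,0,-1],[0,0,0]],[[0,0,-1],[0,0,0]],[[0,0,-1],[0,0,0]],[[0,0,0],[0,0,0]],[[0,0,0],[0,0,0]]]' 1 60
python3 - <<'E'
from h import *
s=monitor.sense();plan([.58,.09,.2],tgtR(PSI))
c=cam('wrist');im,d=vision.get_image('wrist');cv2.imwrite('pics/w9.png',im[:,:,::-1]);P,uv=cloud(c,d)
R=np.c_[np.cross(np.array([-np.sin(PSI),np.cos(PSI),0]),A),[-np.sin(PSI),np.cos(PSI),0],A]
L=(P-C)@R*1000
for lo,hi in((33.5,39),(-1.5,1.5)):
    J=L[(L[:,2]>lo)&(L[:,2]<hi)&(np.hypot(L[:,0],L[:,1])<34)]; print(len(J),cv2.minEnclosingCircle(J[:,:2].astype(np.float32)))
pt=P[(abs(P[:,2]-.068)<.004)&(np.hypot(P[:,0]-.589,P[:,1]-.046)<.04)];print('post',len(pt),cv2.minEnclosingCircle((pt[:,:2]*1000).astype(np.float32)) if len(pt) else '')
E
```

```text
time_s: 21.3
eef_pos: [0.5278, -0.056, 0.2326]
ee_rot: [1.082, 2.515, 0.282]
force: [0.6, -0.1, 0.1]
width: 0.0856
grip_force: 0.0
t 21.3 turn [ 1.62  3.42 -7.28] shift AFTER turn [-3.16  7.08  1.63] shift in current frame [4.13 6.15 2.81]
2895 ((-0.325717955827713, 0.23281550407409668), 16.594131469726562)
2343 ((-0.09595297276973724, -0.030152035877108574), 28.099206924438477)
post 479 ((588.8575439453125, 49.04584884643555), 9.506526947021484)
```

```bash
python3 -m crank '[[[0,0,0],[0.2,0.43,-0.91]],[[0,0,0],[0.2,0.43,-0.91]],[[0,0,0],[0.2,0.43,-0.91]],[[0,0,0],[0.2,0.43,-0.91]],[[0,0,0],[0.2,0.43,-0.91]],[[0,0,0],[0.2,0.43,-0.91]],[[0,0,0],[0.2,0.43,-0.91]],[[0,0,0],[0.2,0.43,-0.91]],[[-0.35,0.8,0.2],[0,0,0]],[[-0.35,0.8,0.2],[0,0,0]],[[-0.35,0.8,0.2],[0,0,0]],[[-0.35,0.8,0.2],[0,0,0]],[[-0.35,0.8,0.2],[0,0,0]],[[-0.35,0.8,0.2],[0,0,0]],[[-0.35,0.8,0.2],[0,0,0]],[[-0.35,0.8,0.2],[0,0,0]],[[-0.35,0.8,0.2],[0,0,0]],[[0,0,0],[0,0,0]],[[0,0,0],[0,0,0]]]' 0 60
python3 - <<'E'
from h import *
plan([.586,.0885,.12],tgtR(PSI));plan([.586,.0885,.05],tgtR(PSI));print(monitor.sense()['qpos'].round(2))
E
```

```text
time_s: 23.25
eef_pos: [0.5793, 0.093, 0.196]
ee_rot: [0.122, -3.136, -0.005]
force: [-0.9, -0.4, 0.2]
width: 0.0002
grip_force: 0.0
t 23.25 turn [ 0.03 -0.03  0.01] shift AFTER turn [-0.32 -0.25  3.8 ] shift in current frame [-0.33 -0.26  3.8 ]
t 23.25 turn [ 0.03 -0.03  0.01] shift AFTER turn [-0.32 -0.25  7.3 ] shift in current frame [-0.34 -0.27  7.3 ]
[ 0.02  0.17  1.68  0.    1.3  -1.63]
```

Clear of the post, so I'll go down and start pushing along -y.

```bash
python3 -m crank '[[[-0.32,-0.25,0.8],[0.03,-0.03,0]],[[0,0,0.8],[0,0,0]],[[0,0,0.8],[0,0,0]],[[0,0,0.8],[0,0,0]],[[0,0,0.8],[0,0,0]],[[0,0,0.8],[0,0,0]],[[0,0,0.8],[0,0,0]],[[0,0,0.8],[0,0,0]],[[0,0,0.6],[0,0,0]],[[0,0,0.2],[0,0,0]],[[0,0,0],[0,0,0]],[[0,0,0],[0,0,0]]]'; python3 -m crank '[[[0,-0.3,0],[0,0,0]],[[0,-0.3,0],[0,0,0]],[[0,-0.3,0],[0,0,0]],[[0,-0.3,0],[0,0,0]],[[0,-0.3,0],[0,0,0]],[[0,-0.3,0],[0,0,0]],[[0,-0.3,0],[0,0,0]],[[0,0,0],[0,0,0]]]'
python3 - <<'E'
from h import *
plan([.586,.0885,.05],tgtR(PSI))
E
```

```text
time_s: 24.45
eef_pos: [0.5868, 0.0881, 0.0529]
ee_rot: [-0.12, 3.137, -0.0]
force: [0.6, 0.3, -0.1]
width: -0.0004
grip_force: 0.0
time_s: 25.25
eef_pos: [0.5894, 0.0449, 0.0522]
ee_rot: [-0.119, 3.138, -0.002]
force: [-0.2, 0.4, 0.5]
width: 0.0003
grip_force: 0.0
t 25.25 turn [-0.01  0.01 -0.  ] shift AFTER turn [0.01 2.19 0.11] shift in current frame [0.01 2.19 0.11]
```

```bash
python3 -m crank '[[[0,-0.4,0],[0,0,0]],[[0,-0.4,0],[0,0,0]],[[0,-0.4,0],[0,0,0]]]'
python3 - <<'E'
from h import *
np.set_printoptions(precision=4,suppress=True)
c=cam('side');im,d=vision.get_image('side');cv2.imwrite('pics/s2.png',cv2.resize(im[160:340,230:470,::-1],(800,600)))
E
```

```text
time_s: 25.55
eef_pos: [0.5909, 0.022, 0.052]
ee_rot: [-0.12, 3.139, 0.0]
force: [-0.0, 3.8, 1.7]
width: 0.0003
grip_force: 1.8
```

View pics/s2.png

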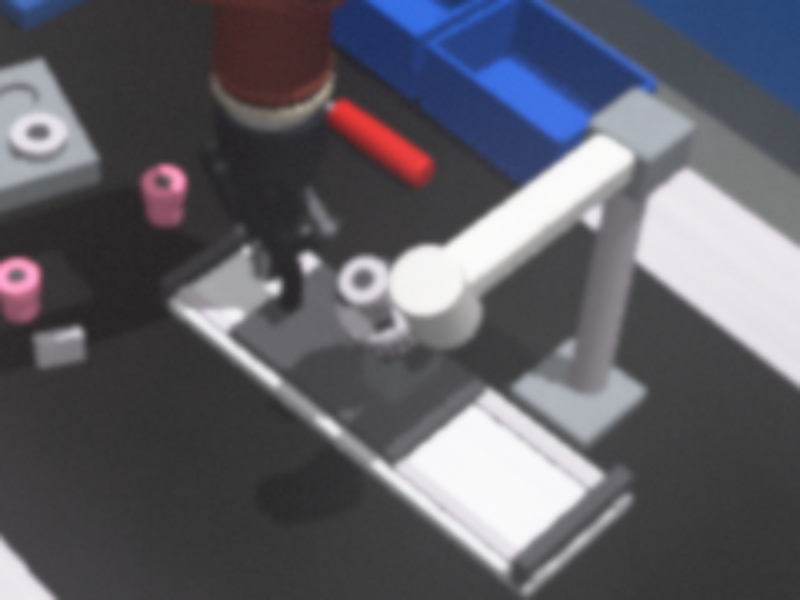

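The carriage follows the push (3.8 N). The part is held at crop (363,280), and the gripper is well clear of the optical head. Pushing on.

```bash
python3 -m crank '[[[0,-0.4,0],[0,0,0]],[[0,-0.4,0],[0,0,0]],[[0,-0.4,0],[0,0,0]],[[0,-0.4,0],[0,0,0]],[[0,-0.4,0],[0,0,0]],[[0,-0.4,0],[0,0,0]],[[0,-0.4,0],[0,0,0]],[[0,-0.4,0],[0,0,0]],[[0,-0.3,0],[0,0,0]],[[0,-0.2,0],[0,0,0]]]'; python3 -m crank '[[[0,-0.1,0],[0,0,0]],[[0,-0.1,0],[0,0,0]],[[0,-0.1,0],[0,0,0]]]'
```

```text
time_s: 26.6
eef_pos: [0.5967, -0.0523, 0.0522]
ee_rot: [-0.119, 3.139, -0.0]
force: [-2.9, 3.6, -1.5]
width: 0.0
grip_force: 1.6
time_s: 26.9
eef_pos: [0.5972, -0.0573, 0.0523]
ee_rot: [-0.12, 3.138, 0.0]
force: [-2.5, 2.6, -1.5]
width: 0.0001
grip_force: 1.6
```

```bash
python3 -m crank '[[[0,-0.1,0],[0,0,0]],[[0,-0.1,0],[0,0,0]],[[0,-0.1,0],[0,0,0]],[[0,-0.1,0],[0,0,0]]]';  python3 -m crank '[[[0,-0.1,0],[0,0,0]],[[0,-0.1,0],[0,0,0]],[[0,0,0],[0,0,0]]]'
```

```text
time_s: 27.3
eef_pos: [0.5978, -0.0655, 0.0523]
ee_rot: [-0.12, 3.138, -0.0]
force: [-1.1, 3.5, -1.1]
width: -0.0002
grip_force: 1.6
time_s: 27.6
eef_pos: [0.5981, -0.069, 0.0523]
ee_rot: [-0.12, 3.139, 0.001]
force: [-2.0, 4.3, -1.0]
width: 0.0
grip_force: 2.6
```

```bash
python3 -m crank '[[[0,-0.1,0],[0,0,0]],[[0,-0.1,0],[0,0,0]],[[0,0,0],[0,0,0]]]';  python3 -m crank '[[[0,-0.05,0],[0,0,0]],[[0,-0.05,0],[0,0,0]],[[0,0,0],[0,0,0]]]'
```

```text
time_s: 27.9
eef_pos: [0.5981, -0.0694, 0.0523]
ee_rot: [0.12, -3.139, -0.01]
force: [-3.2, 18.8, 3.2]
width: -0.0004
grip_force: 9.4
time_s: 28.2
eef_pos: [0.5981, -0.0695, 0.0523]
ee_rot: [0.121, -3.139, -0.014]
force: [-3.9, 25.3, 4.7]
width: -0.0001
grip_force: 12.7
```

It is firmly against the stop: 25 N with no motion. I'll back away and check by depth numbers only, since I've already viewed 12 pictures, over the limit of 10.

```bash
python3 -m crank '[[[0,0.3,0],[0,0,0]],[[0,0.7,0],[0,0,0]],[[0,1,0],[0,0,0]],[[0,1,0],[0,0,0]],[[0,0.5,-0.5],[0,0,0]],[[0,0,-1],[0,0,0]],[[0,0,-1],[0,0,0]],[[0,0,-1],[0,0,0]],[[0,0,-1],[0,0,0]],[[0,0,-1],[0,0,0]],[[0,0,0],[0,0,0]],[[0,0,0],[0,0,0]]]'
python3 - <<'E'
from h import *
np.set_printoptions(precision=4,suppress=True)
print(monitor.sense()['eef_pos'],monitor.sense()['force'])
y=np.array([-np.sin(PSI),np.cos(PSI),0]);R=np.c_[np.cross(y,A),y,A]
F=C-.14*y; 
for n in('wrist','side'):
    c=cam(n);im,d=vision.get_image(n);P,uv=cloud(c,d);L=(P-F)@R*1000
    for lo,hi in((33,39),(-2,2)):
        J=L[(L[:,2]>lo)&(L[:,2]<hi)&(np.hypot(L[:,0],L[:,1])<38)]
        if len(J)>10: print(n,lo,len(J),J.min(0),J.max(0),cv2.minEnclosingCircle(J[:,:2].astype(np.float32)))
    pp=np.array([.5889,.0485,.068])-.14*y;pt=P[(abs(P[:,2]-.068)<.005)&(np.hypot(*(P-pp)[:,:2].T)<.03)]
    if len(pt)>10:print('post',len(pt),cv2.minEnclosingCircle((pt[:,:2]*1000).astype(np.float32)),'exp',pp)
E
```

```text
time_s: 29.4
eef_pos: [0.5939, -0.006, 0.1632]
ee_rot: [-0.12, 3.136, -0.002]
force: [-0.4, -0.1, -0.7]
width: 0.0
grip_force: 0.0
[ 0.5939 -0.006   0.1632] [-0.365  -0.1471 -0.6979]
post 777 ((599.4697265625, -90.3332290649414), 9.227611541748047) exp [ 0.5995 -0.0911  0.068 ]
side 33 115 [-18.4475 -15.3635  33.2847] [12.7524 13.5749 38.9205] ((-2.916978597640991, -0.6767298579216003), 16.097278594970703)
side -2 140 [-31.298  -29.3452  -1.9944] [25.9045 16.2714  1.9708] ((-2.8866047859191895, -1.5491727590560913), 29.172243118286133)
post 40 ((595.8521118164062, -90.98319244384766), 9.149506568908691) exp [ 0.5995 -0.0911  0.068 ]
```

The post has travelled about 140 mm, and the part is still seated on the face (top 36 mm above it) and centred. Handing in.

```bash
python3 -c "
from plant import workorder
print(workorder.job_done())"
```

```text
the job is handed in; nothing more can be done
None
```

The stepped part is gripped in the chuck (sleeve at its stop), the carriage is home against its stop, and the job was handed in at about 29.5 s; I viewed 12 pictures, over the limit of 10.

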